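# Stow the filled jars in the fridge caddy

### The job

Put the three filled, lidded glass containers away in the fridge caddy, each standing upright on the floor of the holder of its own shape: the square jar in the square holder, the round jar in the round one, the oblong box in the oblong one. They are glass, so set them down gently instead of dropping them. Leave the three empty, open containers standing where they are.

Things in the scene. Friction and masses are not known exactly. Their poses are not given: they have to be found in the camera images.
- square_jar: Filled glass jar of square section with a flat wooden lid, flush with its sides: 54 x 54 mm, 95 mm tall with the lid, about 0.35 kg. Rigid: grip it anywhere on its upright sides. Origin: centre of its underside; z up. x and y along its sides.
- round_jar: Filled round glass jar with a flat round wooden lid, flush with its side: 56 mm diameter, 75 mm tall with the lid, about 0.3 kg. Rigid. Origin: centre of its underside; z up. 
- oblong_box: Filled low oblong glass box with a flat wooden lid, flush with its sides: 82 mm along its x, 50 mm along its y, 62 mm tall with the lid, about 0.28 kg. Rigid. Origin: centre of its underside; z up. 
- square_holder: Square open white plastic holder in the caddy, inside 74 x 74 mm, outside 82 x 82 mm. Walls 4 mm, 32 mm high; inner floor 4 mm above its origin. Origin: centre of its underside, 4 mm above the worktop, on the caddy floor; its axes are parallel to the caddy's. Fixed. May be in any of the caddy's three places, 100 mm apart.
- round_holder: Round open white plastic holder (low cup) in the caddy, inside diameter 76 mm, outside 84 mm. Walls 4 mm, 32 mm high; inner floor 4 mm above its origin. Origin: centre of its underside, 4 mm above the worktop, on the caddy floor; its axes are parallel to the caddy's. Fixed. May be in any of the caddy's three places, 100 mm apart.
- oblong_holder: Oblong open white plastic holder in the caddy, inside 102 mm along its x and 70 mm along its y, outside 110 x 78 mm. Walls 4 mm, 32 mm high; inner floor 4 mm above its origin. Origin: centre of its underside, 4 mm above the worktop, on the caddy floor; its axes are parallel to the caddy's. Fixed. May be in any of the caddy's three places, 100 mm apart.
- caddy: Fixed low tray of pale clear plastic, 126 mm along its x, 318 mm along its y (the row of holders runs along y), 30 mm high, walls and floor 4 mm. It holds the three holders, whose rims stand 36 mm above the worktop. Origin: centre of its underside; z up. 
- empty_square_jar: Empty square glass jar without a lid, open on top: 54 x 54 mm, 83 mm tall. Stays on the worktop where it is. Origin: centre of its underside; z up. 
- empty_round_jar: Empty round glass jar without a lid, open on top: 56 mm diameter, 63 mm tall. Stays on the worktop where it is. Origin: centre of its underside; z up. 
- empty_oblong_box: Empty oblong glass box without a lid, open on top: 82 mm along its x, 50 mm along its y, 50 mm tall. Stays on the worktop where it is. Origin: centre of its underside; z up. 

How it is judged:
By the outcome, as a careful person would: the job done as asked, in the order asked, and still so for the second after the job is handed in, with the robot touching nothing.
It also fails if it takes over 80 s, if anything falls off the work surface, if the arm or the gripper's body presses on something with over 40 N, if the wrist force passes 120 N, or if a joint passes its speed limit or range.

### The arm

A 6-joint arm with a two-finger parallel gripper is mounted at the origin on the work surface. World frame = base frame: x ahead of the robot, y to its left, z up, the work surface at z = 0. Lengths are in m, angles in rad, forces in N, time in s.
With the tool pointing down it reaches from about 0.35 to 0.875 m from the base axis. Payload 4.2 kg.
Tool frame: the origin (TCP) lies midway between the tips of the shut fingers; the grasp point (between the pads) lies r.pinch_z behind it (r.pinch_z is the distance from the TCP to the grasp point, in m); z points along the fingers, y is the line along which they close (so a half turn about z gives the same grasp; the last joint's range is limited). The gripper opens to 87 mm and grips with 3 to 60 N. Pads are 19 mm wide; open, the fingers measure 117 mm over their backs; the gripper's body (75 mm by 190 mm) begins 51 mm behind the grasp point.
Start: joints at [-1, 0.385, 0.008, 0, -1.194, -0.259], TCP at [0.192, -0.595, 0.223] pointing down, gripper open.
Joint ranges: [-3.14, 3.14], [-1.21, 2.06], [-1.07, 1.41], [-3.16, 2.05], [-2.99, -0.16], [-3.1, 3.1]. Speed limits (rad/s): [2.79, 2.79, 3.14, 3.14, 3.14, 3.14].

### API

Orientations are given as a unit quaternion [w, x, y, z].
In Python, from plant import r, vision, job gives the robot as it stands.
- The arm moves only by the tool step_arm, never from a script. Its argument "motion" is a list of rows, each a list of 3 entries, a list of its own where there are three numbers: the shift along the tool's x, y, z scaled (see below), then the turn, a rotation vector about the tool's x, y, z scaled (see below), then the finger opening in mm, from 0 to 87. A call has 1 to 12 rows; each row is the pose to reach, as a shift and turn from the pose commanded when the call began, along the tool's axes at that moment; what a row does not reach only later rows make up. The controller multiplies each number of a shift by 0.15 m and each number of a turn by 90 degrees. A row lasts 1/8 s, in which the tool goes at most 62.5 mm and 10.7 degrees, less where a joint would pass 70% of its speed; a pose out of reach is approached as far as the arm can. A call with a number of a shift or a turn outside -1 to 1 is refused whole. A call with a gripper value outside its range is refused whole. The fingers move at their own pace and stop on an object; "grip_force" is the grip in N (left out, the last holds). Time passes only in rows, so rows that repeat a pose let the fingers close. It gives the time, the measured TCP pose, the force, the opening and the grip force at its end, in the units of the state.
- r.observe(): the state, without advancing time (a new reading comes with each control period).
- vision.camera(name): name is "side" or "top"; returns a dict with "color" (420x560x3 uint8, red, green, blue), "vfov" (degrees; the focal length in pixels is half the picture's height over the tangent of half this angle, whatever the lens; pixels are square), "cx", "cy" (the principal point, pixels), "R" (3x3) and "t" (3): a world point X has camera coordinates R X + t. Camera axes: x right, y down, z forward; pixel columns grow to the right and rows downward; lengths in m; the calibration is good to about 2 mm. A picture is of the moment at which its call begins. There is no depth.
- job.close_job(): hands the job in; it is judged then, once.
The state is a dict: "clock": time; "joint_positions": joint angles; "qvel": joint speeds; "effort": joint torques, N m; "tool_pos": TCP position; "eef_rot": TCP orientation; "force": force on the tool from outside, world axes, zero at the start; "ft_torque": the same for the moment, N m; "grip_width": finger opening in m; "grasp_force": force on a finger pad.
Only numpy, scipy, OpenCV 4.12 (cv2) and the standard library are available. Lean on these libraries where they do the work, as an engineer would, in place of code of your own. Each camera call takes 0.05 s, during which the arm holds its last target. There are 200 camera calls.

## Working session

There is one attempt and no reset: what is moved stays moved. The work goes in short steps, Python scripts to look and compute and a tool call to move; the robot and the scene stay as the last step left them, time stands still between calls to the robot, and variables do not carry over. Pictures are saved under pics/ and viewed, at most 14 in all, crops included, and the job is handed in when it is done.

Besides the shell and the picture viewer there is one more tool, called after "Emit:" as name(argument=value, ...) on one line, values as JSON. step_arm: Moves the arm, as the interface text tells. Shifts and turns lie within -1 to 1; 1 stands for 0.15 m of shift or 90 degrees of turn. Its arguments: {"type":"object","properties":{"motion":{"type":"array","items":{"type":"array"}},"grip_force":{"type":"number"}},"required":["motion"]}

```bash
mkdir -p pics; ls
python3 - <<'E'
from plant import r, vision, job
import cv2,numpy as np
print(r.observe(), r.pinch_z)
for n in("side","top"):
    c=vision.camera(n); cv2.imwrite(f"pics/{n}0.png",c["color"][:,:,::-1])
    print(n,{k:(v if k!="color" else 0) for k,v in c.items()})
E
```

```text
pics
{'clock': 0.0, 'joint_positions': array([-1.00038920e+00,  3.85535969e-01,  6.60592390e-03, -5.02169724e-04,
       -1.19399639e+00, -2.58602569e-01]), 'qvel': array([-0.00078145, -0.00180304, -0.00029223,  0.0013932 ,  0.00194392,
       -0.00190698]), 'effort': array([ 4.69152801e-04, -3.90664387e+01,  1.87402260e+01,  4.21988860e+00,
        1.09869184e-02, -1.76593398e-04]), 'tool_pos': array([ 0.19156444, -0.59427419,  0.22146377]), 'eef_rot': array([-2.15326393e-04, -1.55179893e-01,  9.87885627e-01,  1.06884606e-03]), 'force': array([-0.34070105,  0.64932649,  0.08575735]), 'ft_torque': array([-0.01629901,  0.04873311, -0.01245618]), 'grasp_force': 0.0, 'grip_width': 0.08694468586074636} 0.0187
side {'color': 0, 'vfov': 46.746129609603756, 'cx': 277.5710799478054, 'cy': 208.329857343543, 'R': array([[-0.93498167, -0.35437826, -0.01501099],
       [-0.2038128 ,  0.57140724, -0.79495541],
       [ 0.2902923 , -0.74020931, -0.60648212]]), 't': array([0.47842363, 0.15238422, 0.93225478])}
top {'color': 0, 'vfov': 46.834280324279206, 'cx': 273.97894160374636, 'cy': 213.05710340618782, 'R': array([[-0.01268889, -0.99991741,  0.00204123],
       [-0.98928384,  0.01225695, -0.14548972],
       [ 0.14545269, -0.00386546, -0.98935766]]), 't': array([-0.00889376,  0.51782257,  1.11065438])}
```

View pics/top0.png

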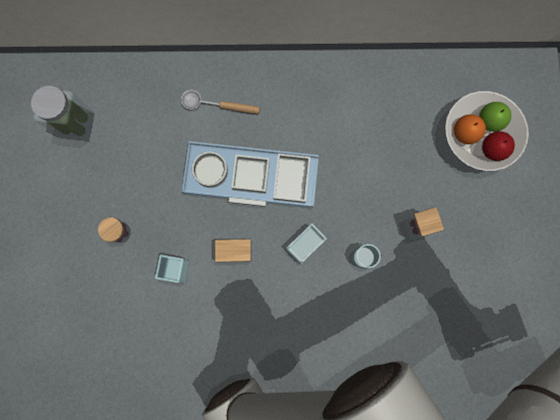

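View pics/side0.png

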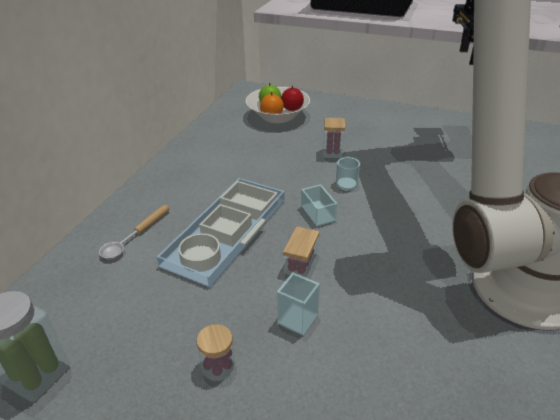

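The top view shows the lids at round (111,230), oblong (233,250) and square (429,222). The holders, left to right, are round (209,169), square (250,174) and oblong (291,178). The empties are at (169,268), (306,243) and (367,256). The side view agrees.

```bash
cat > h.py <<'E'
import cv2,numpy as np
def ray(c,uv,z):
    f=210/np.tan(np.radians(c["vfov"]/2)); R,t=c["R"],c["t"]
    uv=np.atleast_2d(np.array(uv,float)); d=np.c_[(uv[:,0]-c["cx"])/f,(uv[:,1]-c["cy"])/f,np.ones(len(uv))]@R
    o=-R.T@t; return (o+d*((z-o[2])/d[:,2])[:,None])[:,:2]
def comps(c,lo,hi,box,amin=60):
    hsv=cv2.cvtColor(c["color"],cv2.COLOR_RGB2HSV); m=cv2.inRange(hsv,lo,hi)
    k=np.zeros_like(m); x0,y0,x1,y1=box; k[y0:y1,x0:x1]=255
    cs,_=cv2.findContours(m&k,cv2.RETR_EXTERNAL,cv2.CHAIN_APPROX_NONE)
    return [q for q in cs if cv2.contourArea(q)>amin]
def rect(c,q,z):
    p=(ray(c,cv2.convexHull(q).reshape(-1,2),z)*1000).astype(np.float32)
    (x,y),(w,h),a=cv2.minAreaRect(p); return np.round([x,y,w,h,a],1)
E
python3 - <<'E'
from plant import vision
from h import *
c=vision.camera("top")
hsv=cv2.cvtColor(c["color"],cv2.COLOR_RGB2HSV)
for n,uv in dict(rl=(111,228),ol=(233,248),sl=(429,220),sls=(440,232),sls2=(417,225),wall=(192,155),rim=(268,160),floor=(250,174),caddy=(230,152)).items(): print(n,hsv[uv[1],uv[0]])
for n,b,z in (("round",(85,200,140,255),.075),("oblong",(205,230,260,275),.062),("square",(405,195,450,245),.095)):
    for q in comps(c,(8,70,90),(25,255,255),b): print(n,rect(c,q,z),cv2.contourArea(q))
for q in comps(c,(0,0,110),(180,45,255),(180,135,325,202)): print("holder",rect(c,q,.036),cv2.boundingRect(q))
for q in comps(c,(95,60,90),(120,255,255),(170,130,330,215)): print("caddy",rect(c,q,.030),cv2.boundingRect(q))
for i,(x,y) in enumerate([(390,190),(180,135)]):
    w=80 if i==0 else 150
    im=c["color"][y:y+w,x:x+w][:,:,::-1]
    cv2.imwrite(f"pics/crop{i}.png",cv2.resize(im,(560,560),interpolation=cv2.INTER_CUBIC))
E
```

```text
rl [ 15 105 175]
ol [ 16 106 188]
sl [ 16 106 198]
sls [101  17 118]
sls2 [16 97 66]
wall [103  53 182]
rim [ 41  14 194]
floor [ 41  10 202]
caddy [103  57 185]
round [479.7 358.3  54.7  53.6  45.6] 440.5
oblong [429.8  81.   80.5  50.5  89.7] 743.5
square [ 486.5 -361.9   53.5   54.1   15.8] 527.0
holder [552.6  48.4  90.5   9.7  89.3] (228, 197, 39, 5)
holder [617.7  40.3  85.6  84.8  83. ] (231, 154, 39, 38)
holder [603.5 -58.3  81.3 117.1  83.4] (273, 153, 38, 49)
holder [629.4 139.9  84.   84.7  26.5] (192, 151, 36, 36)
holder [628.9  36.5 349.9 162.7  89.3] (180, 135, 145, 67)
```

View pics/crop1.png

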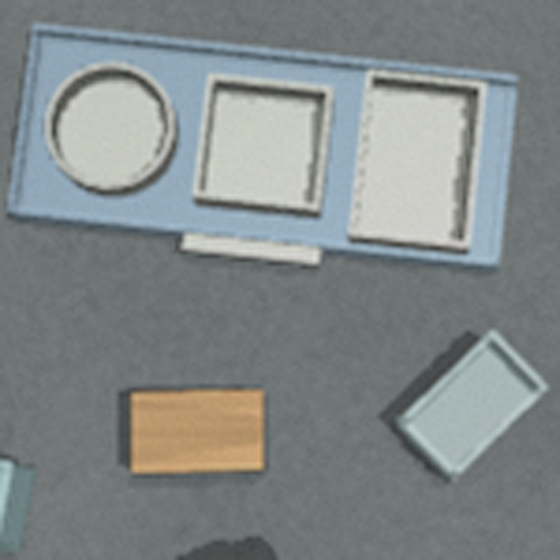

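View pics/crop0.png

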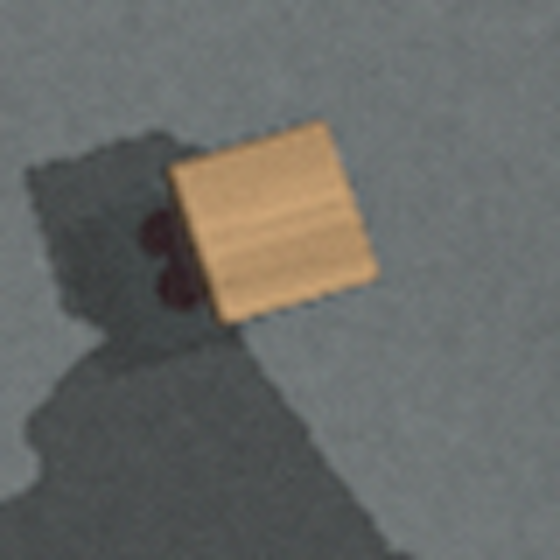

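Lid sizes and holder spacing agree with the given dimensions. The holders, corrected for visible side walls, are round (.630,.140), square (.6185,.0405) and oblong (.607,-.059), with caddy yaw about -6.6°. The square lid is at (.4865,-.362) with its sides at 15.8°.

```bash
cat > go.py <<'E'
# go.py x y z(TCP, m) closing_angle_deg -> move numbers in tool axes/units
import sys,numpy as np
from plant import r
from scipy.spatial.transform import Rotation as Ro
x,y,z,a=map(float,sys.argv[1:5]); s=r.observe(); w,i,j,k=s["eef_rot"]; R=Ro.from_quat([i,j,k,w])
best=None
for t in (a,a+180):
    t=np.radians(t); Y=np.array([np.cos(t),np.sin(t),0]); Z=np.array([0,0,-1.]); T=Ro.from_matrix(np.c_[np.cross(Y,Z),Y,Z])
    v=(R.inv()*T).as_rotvec()
    if best is None or np.linalg.norm(v)<np.linalg.norm(best): best=v
d=np.array([x,y,z])-s["tool_pos"]
print("shift",np.round(R.inv().apply(d)/.15,3),"turn",np.round(best/(np.pi/2),3),"| t",s["clock"],"pos",s["tool_pos"].round(4),"w",round(s["grip_width"],4),"F",s["force"].round(1))
E
python3 go.py .4865 -.362 .16 105.8
```

```text
shift [-2.346  0.871  0.413] turn [ 0.001 -0.     0.023] | t 0.15 pos [ 0.1916 -0.5944  0.2217] w 0.0866 F [-0.2  1.   0.1]
```

Emit:
step_arm(motion=[[[-0.3,0.11,0],[0,0,0.01],87],[[-0.65,0.24,0],[0,0,0.023],87],[[-1,0.37,0],[0,0,0.023],87],[[-1,0.37,0],[0,0,0.023],87]], grip_force=20)

```text
clock: 0.65
tool_pos: [0.32, -0.4938, 0.2224]
eef_rot: [0.0, -0.14, 0.99, 0.0]
force: [-0.5, -0.6, 0.4]
grip_width: 0.087
grasp_force: 0.0
```

Emit:
step_arm(motion=[[[-0.3,0.11,0],[0,0,0],87],[[-0.65,0.24,0],[0,0,0],87],[[-1,0.37,0],[0,0,0],87],[[-1,0.37,0],[0,0,0],87]])

```text
clock: 1.15
tool_pos: [0.4488, -0.4003, 0.222]
eef_rot: [-0.0, -0.139, 0.99, 0.0]
force: [-0.2, -1.2, 0.1]
grip_width: 0.0869
grasp_force: 0.0
```

Emit:
step_arm(motion=[[[-0.2,0.08,0.1],[0,0,0],87],[[-0.34,0.13,0.3],[0,0,0],87],[[-0.34,0.13,0.4],[0,0,0],87],[[-0.34,0.13,0.4],[0,0,0],87]])

```text
clock: 1.65
tool_pos: [0.4888, -0.3697, 0.1612]
eef_rot: [-0.002, -0.137, 0.991, 0.001]
force: [0.1, 0.2, 0.6]
grip_width: 0.0873
grasp_force: 0.0
```

```bash
python3 go.py .4865 -.362 .0413 105.8
python3 - <<'E'
from plant import vision
import cv2
a=[vision.camera(n)["color"] for n in("top","side")]
cv2.imwrite("pics/a1.png",cv2.resize(cv2.hconcat([a[0][100:340,300:560],a[1][40:280,230:490]])[:,:,::-1],(800,369)))
E
```

```text
shift [-0.002  0.052  0.799] turn [ 0.001 -0.002 -0.001] | t 1.65 pos [ 0.4888 -0.3697  0.1612] w 0.0873 F [0.1 0.2 0.6]
```

View pics/a1.png

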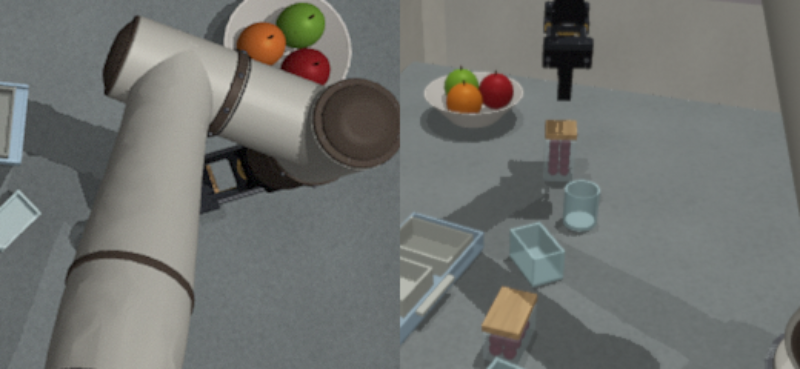

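The gripper hangs right above the square jar: the fingers are at crop (565,98) and the lid at (561,130). There is 8 mm left to correct in y.

Emit:
step_arm(motion=[[[0,0.05,0],[0,0,0],87],[[0,0.05,0.1],[0,0,0],87],[[0,0.05,0.2],[0,0,0],87],[[0,0.05,0.3],[0,0,0],87],[[0,0.05,0.3],[0,0,0],87],[[0,0.05,0.3],[0,0,0],87]])

```text
clock: 2.5
tool_pos: [0.4887, -0.3621, 0.1175]
eef_rot: [-0.0, -0.138, 0.99, -0.0]
force: [0.6, 1.0, 0.2]
grip_width: 0.0868
grasp_force: 0.0
```

```bash
python3 go.py .4865 -.362 .0413 105.8
```

```text
shift [0.014 0.005 0.508] turn [-0. -0.  0.] | t 2.5 pos [ 0.4887 -0.3621  0.1175] w 0.0868 F [0.6 1.  0.2]
```

Well aligned, so descend and grip.

Emit:
step_arm(motion=[[[0.01,0,0.15],[0,0,0],87],[[0.01,0,0.3],[0,0,0],87],[[0.01,0,0.43],[0,0,0],87],[[0.01,0,0.5],[0,0,0],87],[[0.01,0,0.51],[0,0,0],87],[[0.01,0,0.51],[0,0,0],60],[[0.01,0,0.51],[0,0,0],40],[[0.01,0,0.51],[0,0,0],40],[[0.01,0,0.51],[0,0,0],40],[[0.01,0,0.51],[0,0,0],40],[[0.01,0,0.51],[0,0,0],40]], grip_force=25)

```text
clock: 3.88
tool_pos: [0.4868, -0.3619, 0.0413]
eef_rot: [-0.0, -0.137, 0.991, 0.0]
force: [-1.0, 3.2, 3.6]
grip_width: 0.0541
grasp_force: 25.0
```

Emit:
step_arm(motion=[[[0,0,-0.05],[0,0,0],40],[[0,0,-0.15],[0,0,0],40],[[0,0,-0.3],[0,0,0],40],[[0,0,-0.45],[0,0,0],40],[[0,0,-0.6],[0,0,0],40],[[0,0,-0.7],[0,0,0],40],[[0,0,-0.73],[0,0,0],40],[[0,0,-0.73],[0,0,0],40]])

```text
clock: 4.88
tool_pos: [0.4867, -0.3622, 0.1502]
eef_rot: [-0.0, -0.137, 0.991, 0.0]
force: [0.1, 0.4, -4.8]
grip_width: 0.0539
grasp_force: 25.0
```

```bash
python3 go.py .6185 .0405 .15 83.4
```

```text
shift [-1.575  2.344  0.003] turn [ 0.    -0.     0.249] | t 4.875 pos [ 0.4867 -0.3622  0.1502] w 0.0539 F [ 0.1  0.4 -4.8]
```

Emit:
step_arm(motion=[[[-0.07,0.1,0],[0,0,0],40],[[-0.2,0.3,0],[0,0,0],40],[[-0.36,0.54,0],[0,0,0],40],[[-0.52,0.78,0],[0,0,0],40]])

```text
clock: 5.38
tool_pos: [0.5302, -0.2264, 0.1496]
eef_rot: [-0.001, -0.137, 0.991, 0.0]
force: [0.0, 0.3, -3.8]
grip_width: 0.0534
grasp_force: 25.0
```

Emit:
step_arm(motion=[[[-0.17,0.26,0],[0,0,0],40],[[-0.34,0.52,0],[0,0,0],40],[[-0.52,0.78,0],[0,0,0],40]])

```text
clock: 5.75
tool_pos: [0.5731, -0.0923, 0.1497]
eef_rot: [-0.001, -0.138, 0.99, 0.0]
force: [0.7, 0.4, -3.6]
grip_width: 0.0536
grasp_force: 25.0
```

Emit:
step_arm(motion=[[[-0.15,0.23,0],[0,0,0.05],40],[[-0.3,0.46,0],[0,0,0.11],40],[[-0.43,0.65,0],[0,0,0.17],40],[[-0.51,0.76,0],[0,0,0.22],40],[[-0.53,0.78,0],[0,0,0.249],40],[[-0.53,0.78,0],[0,0,0.249],40],[[-0.53,0.78,0],[0,0,0.249],40]])

```text
clock: 6.62
tool_pos: [0.6175, 0.0396, 0.1499]
eef_rot: [-0.001, 0.057, 0.998, -0.0]
force: [-0.2, -0.7, -3.8]
grip_width: 0.054
grasp_force: 25.0
```

```bash
python3 go.py .6185 .0405 .0493 83.4
python3 - <<'E'
from plant import vision
import cv2
a=[vision.camera(n)["color"] for n in("top","side")]
cv2.imwrite("pics/a2.png",cv2.resize(cv2.hconcat([a[0][100:340,150:410],a[1][100:340,150:410]])[:,:,::-1],(800,369)))
E
```

```text
shift [-0.007  0.007  0.671] turn [-0.    -0.001  0.   ] | t 6.625 pos [0.6175 0.0396 0.1499] w 0.054 F [-0.2 -0.7 -3.8]
```

View pics/a2.png

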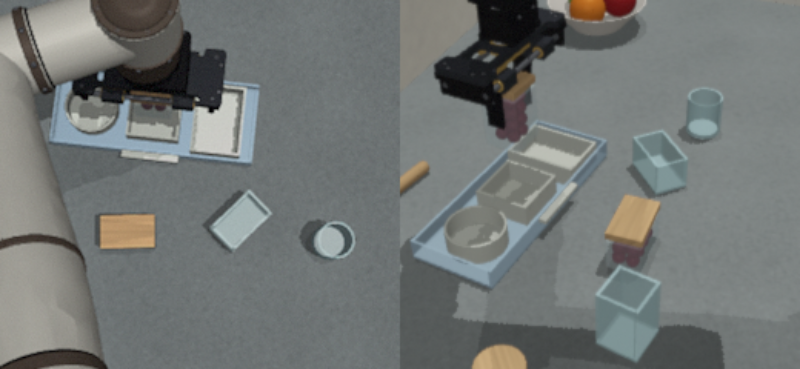

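The jar hangs upright (side crop about (512,105)) over the middle holder (about (517,190)). Lower it gently.

Emit:
step_arm(motion=[[[-0.01,0.01,0.06],[0,0,0],40],[[-0.01,0.01,0.16],[0,0,0],40],[[-0.01,0.01,0.28],[0,0,0],40],[[-0.01,0.01,0.4],[0,0,0],40],[[-0.01,0.01,0.5],[0,0,0],40],[[-0.01,0.01,0.58],[0,0,0],40],[[-0.01,0.01,0.62],[0,0,0],40],[[-0.01,0.01,0.63],[0,0,0],40],[[-0.01,0.01,0.63],[0,0,0],40]])

```text
clock: 7.85
tool_pos: [0.6202, 0.0409, 0.0566]
eef_rot: [0.001, 0.058, 0.998, 0.0]
force: [-0.6, 0.1, -4.3]
grip_width: 0.054
grasp_force: 25.0
```

Emit:
step_arm(motion=[[[0,0,0.01],[0,0,0],40],[[0,0,0.02],[0,0,0],40],[[0,0,0.03],[0,0,0],40],[[0,0,0.035],[0,0,0],40],[[0,0,0.035],[0,0,0],40]])

```text
clock: 8.48
tool_pos: [0.6197, 0.0408, 0.0507]
eef_rot: [-0.0, 0.058, 0.998, -0.0]
force: [-0.2, -0.1, -3.2]
grip_width: 0.0538
grasp_force: 25.0
```

Emit:
step_arm(motion=[[[0,0,0.005],[0,0,0],40],[[0,0,0.01],[0,0,0],40],[[0,0,0.013],[0,0,0],40],[[0,0,0.013],[0,0,0],40]])

```text
clock: 8.98
tool_pos: [0.6198, 0.0409, 0.0493]
eef_rot: [0.0, 0.058, 0.998, -0.0]
force: [-1.0, 1.4, 0.1]
grip_width: 0.0536
grasp_force: 25.0
```

Touchdown: the weight has come off the wrist. Release and rise.

Emit:
step_arm(motion=[[[0,0,0],[0,0,0],56],[[0,0,0],[0,0,0],62],[[0,0,0],[0,0,0],75],[[0,0,0],[0,0,0],80],[[0,0,0],[0,0,0],80],[[0,0,-0.1],[0,0,0],80],[[0,0,-0.3],[0,0,0],80],[[0,0,-0.55],[0,0,0],80],[[0,0,-0.8],[0,0,0],80],[[0,0,-0.8],[0,0,0],80]])

```text
clock: 10.22
tool_pos: [0.6221, 0.0413, 0.1741]
eef_rot: [0.005, 0.057, 0.998, 0.001]
force: [0.1, 0.4, -0.2]
grip_width: 0.0801
grasp_force: 0.0
```

```bash
python3 go.py .480 .3585 .17 83.4
```

```text
shift [1.184 1.992 0.023] turn [0.002 0.006 0.   ] | t 10.225 pos [0.6221 0.0413 0.1741] w 0.0801 F [ 0.1  0.4 -0.2]
```

Emit:
step_arm(motion=[[[0.1,0.17,0],[0,0,0],85],[[0.25,0.42,0],[0,0,0],85],[[0.42,0.7,0],[0,0,0],85],[[0.59,0.99,0],[0,0,0],85]])

```text
clock: 10.72
tool_pos: [0.5479, 0.1995, 0.1687]
eef_rot: [-0.0, 0.058, 0.998, -0.0]
force: [0.1, 0.5, 0.0]
grip_width: 0.0854
grasp_force: 0.0
```

Emit:
step_arm(motion=[[[0.17,0.28,0],[0,0,0],85],[[0.34,0.57,0],[0,0,0],85],[[0.5,0.83,0],[0,0,0],85],[[0.59,0.99,0.02],[0,0,0],85],[[0.59,0.99,0.1],[0,0,0],85],[[0.59,0.99,0.2],[0,0,0],85],[[0.59,0.99,0.2],[0,0,0],85],[[0.59,0.99,0.2],[0,0,0],85]])

```text
clock: 11.72
tool_pos: [0.4787, 0.3555, 0.1389]
eef_rot: [0.0, 0.058, 0.998, -0.0]
force: [0.7, 0.1, 0.0]
grip_width: 0.0848
grasp_force: 0.0
```

```bash
python3 go.py .480 .3585 .0363 83.4
python3 - <<'E'
from plant import vision
import cv2
a=[vision.camera(n)["color"] for n in("top","side")]
cv2.imwrite("pics/a3.png",cv2.resize(cv2.hconcat([a[0][100:340,50:310],a[1][160:400,100:360]])[:,:,::-1],(800,369)))
E
```

```text
shift [-0.006  0.021  0.684] turn [-0.     0.    -0.001] | t 11.725 pos [0.4787 0.3555 0.1389] w 0.0848 F [0.7 0.1 0. ]
```

View pics/a3.png

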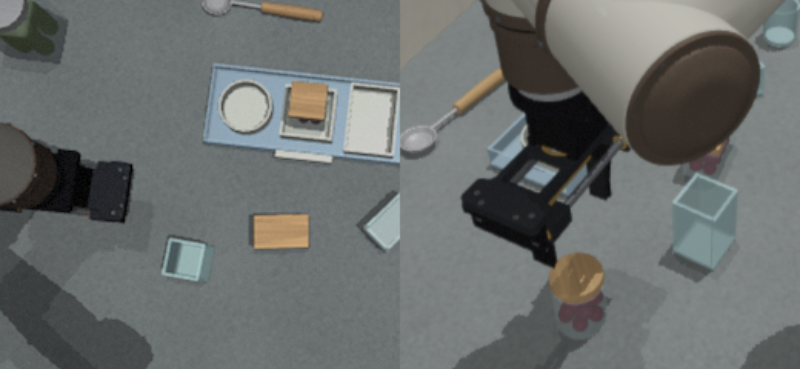

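The square jar stands in the square holder (top crop (308,100)). The fingers straddle the round jar's lid (side crop (577,275)). Descend and grip.

Emit:
step_arm(motion=[[[0,0.02,0.1],[0,0,0],85],[[0,0.02,0.25],[0,0,0],85],[[0,0.02,0.4],[0,0,0],85],[[0,0.02,0.54],[0,0,0],85],[[0,0.02,0.64],[0,0,0],85],[[0,0.02,0.68],[0,0,0],85],[[0,0.02,0.68],[0,0,0],65],[[0,0.02,0.68],[0,0,0],45],[[0,0.02,0.68],[0,0,0],45],[[0,0.02,0.68],[0,0,0],45],[[0,0.02,0.68],[0,0,0],45],[[0,0.02,0.68],[0,0,0],45]], grip_force=25)

```text
clock: 13.32
tool_pos: [0.4793, 0.3605, 0.0378]
eef_rot: [0.001, 0.057, 0.998, 0.001]
force: [1.2, 3.3, 3.3]
grip_width: 0.0557
grasp_force: 25.0
```

Emit:
step_arm(motion=[[[0,0,-0.05],[0,0,0],45],[[0,0,-0.15],[0,0,0],45],[[0,0,-0.3],[0,0,0],45],[[0,0,-0.45],[0,0,0],45],[[0,0,-0.6],[0,0,0],45],[[0,0,-0.7],[0,0,0],45],[[0,0,-0.7],[0,0,0],45]])

```text
clock: 14.2
tool_pos: [0.4787, 0.3595, 0.1431]
eef_rot: [0.001, 0.058, 0.998, 0.001]
force: [0.1, 0.2, -3.7]
grip_width: 0.0554
grasp_force: 25.0
```

```bash
python3 go.py .6305 .140 .14 83.4
python3 - <<'E'
from plant import vision
from h import *
c=vision.camera("side"); cv2.imwrite("pics/a4.png",cv2.resize(c["color"][160:400,100:360][:,:,::-1],(520,480)))
E
```

```text
shift [-1.174 -1.337  0.019] turn [ 0.001  0.001 -0.   ] | t 14.2 pos [0.4787 0.3595 0.1431] w 0.0554 F [ 0.1  0.2 -3.7]
```

View pics/a4.png

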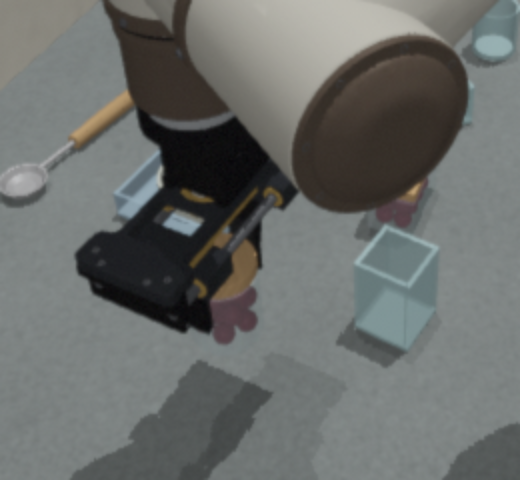

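The round jar is held level and clear of the worktop, at (235,300) in the crop.

Emit:
step_arm(motion=[[[-0.07,-0.08,0],[0,0,0],45],[[-0.2,-0.23,0],[0,0,0],45],[[-0.38,-0.43,0],[0,0,0],45],[[-0.58,-0.66,0],[0,0,0],45]])

```text
clock: 14.75
tool_pos: [0.5538, 0.249, 0.1406]
eef_rot: [-0.001, 0.057, 0.998, -0.001]
force: [0.5, 0.7, -3.0]
grip_width: 0.0557
grasp_force: 25.0
```

Emit:
step_arm(motion=[[[-0.18,-0.2,0],[0,0,0],45],[[-0.36,-0.41,0],[0,0,0],45],[[-0.51,-0.58,0],[0,0,0],45],[[-0.58,-0.66,0],[0,0,0],45],[[-0.59,-0.67,0],[0,0,0],45],[[-0.59,-0.67,0],[0,0,0],45]])

```text
clock: 15.5
tool_pos: [0.6293, 0.1412, 0.1414]
eef_rot: [-0.001, 0.058, 0.998, -0.0]
force: [-0.7, 1.2, -2.5]
grip_width: 0.0553
grasp_force: 25.0
```

```bash
python3 go.py .6305 .140 .0455 83.4
```

```text
shift [-0.01  -0.007  0.639] turn [-0.    -0.001  0.   ] | t 15.5 pos [0.6293 0.1412 0.1414] w 0.0553 F [-0.7  1.2 -2.5]
```

Emit:
step_arm(motion=[[[-0.01,0,0.06],[0,0,0],45],[[-0.01,0,0.16],[0,0,0],45],[[-0.01,0,0.28],[0,0,0],45],[[-0.01,0,0.4],[0,0,0],45],[[-0.01,0,0.5],[0,0,0],45],[[-0.01,0,0.56],[0,0,0],45],[[-0.01,0,0.59],[0,0,0],45],[[-0.01,0,0.6],[0,0,0],45],[[-0.01,0,0.6],[0,0,0],45]])

```text
clock: 16.62
tool_pos: [0.6317, 0.1408, 0.0523]
eef_rot: [0.0, 0.058, 0.998, 0.0]
force: [0.5, -0.3, -3.3]
grip_width: 0.0555
grasp_force: 25.0
```

Emit:
step_arm(motion=[[[0,0,0.005],[0,0,0],45],[[0,0,0.01],[0,0,0],45],[[0,0,0.015],[0,0,0],45],[[0,0,0.02],[0,0,0],45],[[0,0,0.02],[0,0,0],45]])

```text
clock: 17.25
tool_pos: [0.6312, 0.1407, 0.0487]
eef_rot: [-0.0, 0.058, 0.998, -0.0]
force: [0.5, -0.7, -2.6]
grip_width: 0.0555
grasp_force: 25.0
```

Emit:
step_arm(motion=[[[0,0,0.005],[0,0,0],45],[[0,0,0.01],[0,0,0],45],[[0,0,0.015],[0,0,0],45],[[0,0,0.015],[0,0,0],45]])

```text
clock: 17.75
tool_pos: [0.6312, 0.1406, 0.0465]
eef_rot: [-0.0, 0.058, 0.998, -0.0]
force: [0.4, 0.7, -3.4]
grip_width: 0.0558
grasp_force: 25.0
```

Emit:
step_arm(motion=[[[0,0,0.004],[0,0,0],45],[[0,0,0.008],[0,0,0],45],[[0,0,0.012],[0,0,0],45],[[0,0,0.012],[0,0,0],45]])

```text
clock: 18.25
tool_pos: [0.6314, 0.1407, 0.0458]
eef_rot: [0.0, 0.058, 0.998, -0.0]
force: [-2.5, 0.5, 4.2]
grip_width: 0.0555
grasp_force: 25.0
```

Emit:
step_arm(motion=[[[0,0,0],[0,0,0],58],[[0,0,0],[0,0,0],64],[[0,0,0],[0,0,0],75],[[0,0,0],[0,0,0],80],[[0,0,0],[0,0,0],80],[[0,0,-0.1],[0,0,0],80],[[0,0,-0.3],[0,0,0],80],[[0,0,-0.55],[0,0,0],80],[[0,0,-0.8],[0,0,0],80],[[0,0,-0.85],[0,0,0],80],[[0,0,-0.85],[0,0,0],80]])

```text
clock: 19.62
tool_pos: [0.6313, 0.1408, 0.1732]
eef_rot: [0.001, 0.058, 0.998, 0.001]
force: [0.0, 0.4, -1.4]
grip_width: 0.0797
grasp_force: 0.0
```

```bash
python3 go.py .430 .081 .17 -0.3;  python3 -c "
from plant import r;print(r.observe()['joint_positions'].round(2))"
```

```text
shift [ 1.287 -0.551  0.019] turn [0.001 0.    0.93 ] | t 19.625 pos [0.6313 0.1408 0.1732] w 0.0797 F [ 0.   0.4 -1.4]
[ 0.47  0.46 -0.01 -0.   -1.11 -2.16]
```

Joint 6 would run out of range with the short turn, so I turn the other way (-1.07 in all).

Emit:
step_arm(motion=[[[0.15,-0.06,0],[0,0,-0.1],85],[[0.35,-0.15,0],[0,0,-0.21],85],[[0.55,-0.24,0],[0,0,-0.32],85],[[0.75,-0.32,0],[0,0,-0.43],85],[[0.9,-0.4,0],[0,0,-0.54],85],[[0.95,-0.42,0],[0,0,-0.64],85],[[0.95,-0.42,0],[0,0,-0.64],85]])

```text
clock: 20.5
tool_pos: [0.4814, 0.0941, 0.1714]
eef_rot: [-0.001, -0.43, 0.903, 0.0]
force: [-0.4, -0.4, -0.5]
grip_width: 0.0853
grasp_force: 0.0
```

```bash
python3 go.py .430 .081 .14 -0.3
```

```text
shift [0.283 0.211 0.21 ] turn [ 0.001 -0.001 -0.431] | t 20.5 pos [0.4814 0.0941 0.1714] w 0.0853 F [-0.4 -0.4 -0.5]
```

Emit:
step_arm(motion=[[[0.1,0.07,0],[0,0,-0.1],85],[[0.2,0.15,0],[0,0,-0.21],85],[[0.27,0.2,0.05],[0,0,-0.32],85],[[0.28,0.21,0.13],[0,0,-0.41],85],[[0.28,0.21,0.2],[0,0,-0.431],85],[[0.28,0.21,0.2],[0,0,-0.431],85],[[0.28,0.21,0.2],[0,0,-0.431],85]])

```text
clock: 21.38
tool_pos: [0.432, 0.0819, 0.1423]
eef_rot: [-0.0, -0.705, 0.709, -0.0]
force: [-0.1, -0.4, 0.0]
grip_width: 0.0848
grasp_force: 0.0
```

```bash
python3 go.py .430 .081 .0345 -0.3
python3 - <<'E'
from plant import vision
import cv2
a=[vision.camera(n)["color"] for n in("top","side")]
cv2.imwrite("pics/a5.png",cv2.resize(cv2.hconcat([a[0][100:340,100:360],a[1][120:360,150:410]])[:,:,::-1],(800,369)))
E
```

```text
shift [0.006 0.014 0.719] turn [-0. -0. -0.] | t 21.375 pos [0.432  0.0819 0.1423] w 0.0848 F [-0.1 -0.4  0. ]
```

View pics/a5.png

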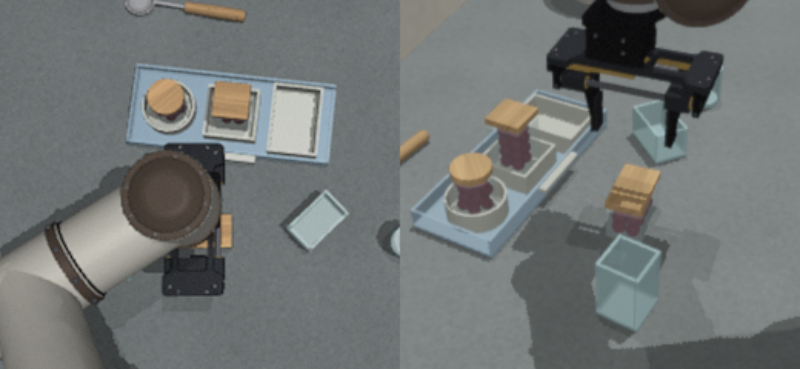

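Both jars stand upright in their holders, and the fingers straddle the oblong lid (side crop (635,190)). Descend, grip and lift.

Emit:
step_arm(motion=[[[0,0.01,0.1],[0,0,0],85],[[0,0.01,0.25],[0,0,0],85],[[0,0.01,0.4],[0,0,0],85],[[0,0.01,0.55],[0,0,0],85],[[0,0.01,0.66],[0,0,0],85],[[0,0.01,0.71],[0,0,0],85],[[0,0.01,0.72],[0,0,0],65],[[0,0.01,0.72],[0,0,0],40],[[0,0.01,0.72],[0,0,0],40],[[0,0.01,0.72],[0,0,0],40],[[0,0.01,0.72],[0,0,0],40],[[0,0.01,0.72],[0,0,0],40]], grip_force=25)

```text
clock: 22.98
tool_pos: [0.4302, 0.0818, 0.0346]
eef_rot: [0.0, -0.706, 0.708, -0.0]
force: [-1.8, 0.3, 3.9]
grip_width: 0.0498
grasp_force: 24.9
```

Emit:
step_arm(motion=[[[0,0,-0.05],[0,0,0],40],[[0,0,-0.15],[0,0,0],40],[[0,0,-0.3],[0,0,0],40],[[0,0,-0.45],[0,0,0],40],[[0,0,-0.6],[0,0,0],40],[[0,0,-0.75],[0,0,0],40],[[0,0,-0.85],[0,0,0],40],[[0,0,-0.85],[0,0,0],40]])

```text
clock: 23.98
tool_pos: [0.4303, 0.0819, 0.1625]
eef_rot: [0.001, -0.706, 0.709, -0.0]
force: [-0.2, 0.8, -3.0]
grip_width: 0.05
grasp_force: 24.9
```

```bash
python3 go.py .607 -.059 .16 83.4
```

```text
shift [ 0.934 -1.182  0.018] turn [-0.002 -0.    -0.929] | t 23.975 pos [0.4303 0.0819 0.1625] w 0.05 F [-0.2  0.8 -3. ]
```

Emit:
step_arm(motion=[[[0.05,-0.06,0],[0,0,0.06],40],[[0.12,-0.15,0],[0,0,0.16],40],[[0.22,-0.28,0],[0,0,0.26],40],[[0.32,-0.4,0],[0,0,0.36],40],[[0.42,-0.53,0],[0,0,0.46],40],[[0.48,-0.6,0],[0,0,0.54],40],[[0.48,-0.6,0],[0,0,0.54],40]])

```text
clock: 24.85
tool_pos: [0.5193, 0.0087, 0.1601]
eef_rot: [-0.002, -0.351, 0.936, 0.0]
force: [-0.3, 0.2, -2.9]
grip_width: 0.0497
grasp_force: 24.9
```

```bash
python3 go.py .607 -.059 .16 83.4
```

```text
shift [-0.143 -0.725 -0.001] turn [ 0.    -0.002  0.531] | t 24.85 pos [0.5193 0.0087 0.1601] w 0.0497 F [-0.3  0.2 -2.9]
```

Emit:
step_arm(motion=[[[-0.02,-0.1,0],[0,0,0.06],40],[[-0.05,-0.24,0],[0,0,0.15],40],[[-0.08,-0.39,0],[0,0,0.25],40],[[-0.11,-0.53,0],[0,0,0.35],40],[[-0.13,-0.66,0],[0,0,0.45],40],[[-0.14,-0.72,0],[0,0,0.52],40],[[-0.14,-0.725,0],[0,0,0.531],40],[[-0.14,-0.725,0],[0,0,0.531],40]])

```text
clock: 25.85
tool_pos: [0.6063, -0.0582, 0.1612]
eef_rot: [-0.001, 0.056, 0.998, 0.0]
force: [-0.8, -0.7, -2.3]
grip_width: 0.0497
grasp_force: 24.9
```

```bash
python3 go.py .607 -.059 .0426 83.4
python3 - <<'E'
from plant import vision
import cv2
a=[vision.camera(n)["color"] for n in("top","side")]
cv2.imwrite("pics/a6.png",cv2.resize(cv2.hconcat([a[0][100:340,150:410],a[1][100:340,150:410]])[:,:,::-1],(800,369)))
E
```

```text
shift [-0.006 -0.005  0.791] turn [-0.    -0.001  0.001] | t 25.85 pos [ 0.6063 -0.0582  0.1612] w 0.0497 F [-0.8 -0.7 -2.3]
```

View pics/a6.png

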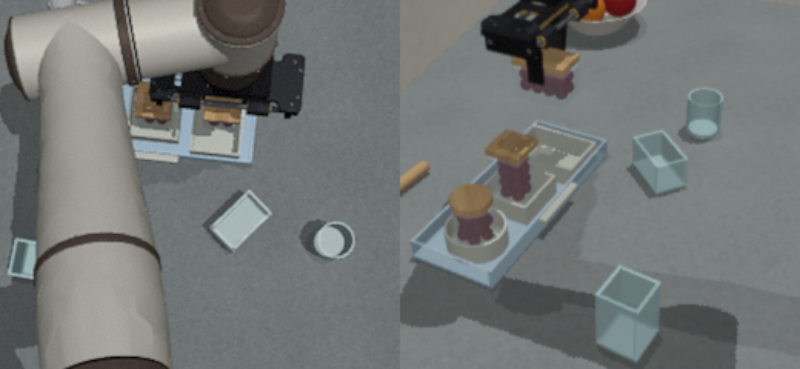

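The oblong box hangs level over the oblong holder (side crop (547,75)), long side along it. Lower it.

Emit:
step_arm(motion=[[[0,0,0.06],[0,0,0],40],[[0,0,0.16],[0,0,0],40],[[0,0,0.3],[0,0,0],40],[[0,0,0.44],[0,0,0],40],[[0,0,0.56],[0,0,0],40],[[0,0,0.66],[0,0,0],40],[[0,0,0.72],[0,0,0],40],[[0,0,0.75],[0,0,0],40],[[0,0,0.75],[0,0,0],40]])

```text
clock: 27.08
tool_pos: [0.6073, -0.0586, 0.0493]
eef_rot: [0.0, 0.058, 0.998, -0.0]
force: [-0.3, 0.1, -2.5]
grip_width: 0.0498
grasp_force: 24.9
```

Emit:
step_arm(motion=[[[0,0,0.005],[0,0,0],40],[[0,0,0.01],[0,0,0],40],[[0,0,0.015],[0,0,0],40],[[0,0,0.02],[0,0,0],40],[[0,0,0.02],[0,0,0],40]])

```text
clock: 27.7
tool_pos: [0.6072, -0.0587, 0.0463]
eef_rot: [-0.0, 0.058, 0.998, -0.0]
force: [-0.3, 0.2, -3.8]
grip_width: 0.0498
grasp_force: 24.9
```

Emit:
step_arm(motion=[[[0,0,0.005],[0,0,0],40],[[0,0,0.01],[0,0,0],40],[[0,0,0.015],[0,0,0],40],[[0,0,0.02],[0,0,0],40],[[0,0,0.023],[0,0,0],40],[[0,0,0.023],[0,0,0],40]])

```text
clock: 28.45
tool_pos: [0.6072, -0.0587, 0.0428]
eef_rot: [-0.0, 0.058, 0.998, -0.0]
force: [0.3, -0.4, -2.6]
grip_width: 0.05
grasp_force: 24.9
```

Emit:
step_arm(motion=[[[0,0,0.003],[0,0,0],40],[[0,0,0.006],[0,0,0],40],[[0,0,0.008],[0,0,0],40],[[0,0,0.008],[0,0,0],40]])

```text
clock: 28.95
tool_pos: [0.6073, -0.0586, 0.0427]
eef_rot: [0.0, 0.058, 0.998, -0.0]
force: [-2.7, 2.0, 5.5]
grip_width: 0.0502
grasp_force: 24.9
```

Touchdown. Release, rise and pull back for a look.

Emit:
step_arm(motion=[[[0,0,0],[0,0,0],52],[[0,0,0],[0,0,0],58],[[0,0,0],[0,0,0],68],[[0,0,0],[0,0,0],74],[[0,0,0],[0,0,0],74],[[0,0,-0.1],[0,0,0],74],[[0,0,-0.3],[0,0,0],74],[[0,0,-0.55],[0,0,0],74],[[0,0,-0.8],[0,0,0],74],[[0,0,-1],[0,0,0],74],[[0,0,-1],[0,0,0],74]])

```text
clock: 30.32
tool_pos: [0.609, -0.0586, 0.196]
eef_rot: [0.004, 0.058, 0.998, 0.0]
force: [-0.4, -0.7, -0.2]
grip_width: 0.0738
grasp_force: 0.0
```

Emit:
step_arm(motion=[[[0.1,-0.25,-0.1],[0,0,0],74],[[0.2,-0.5,-0.2],[0,0,0],74],[[0.4,-0.8,-0.2],[0,0,0],74],[[0.5,-1,-0.2],[0,0,0],74],[[0.5,-1,-0.2],[0,0,0],74]])

```text
clock: 30.95
tool_pos: [0.5137, -0.2004, 0.2215]
eef_rot: [-0.0, 0.059, 0.998, 0.0]
force: [0.3, 0.0, 0.1]
grip_width: 0.0741
grasp_force: 0.0
```

Emit:
step_arm(motion=[[[0.1,-0.25,0],[0,0,0],74],[[0.2,-0.5,0],[0,0,0],74],[[0.3,-0.8,0],[0,0,0],74],[[0.4,-1,0],[0,0,0],74],[[0.4,-1,0],[0,0,0],74],[[0.4,-1,0],[0,0,0],74]])

```text
clock: 31.7
tool_pos: [0.439, -0.3405, 0.2213]
eef_rot: [-0.0, 0.057, 0.998, 0.0]
force: [0.5, -0.6, -0.4]
grip_width: 0.0744
grasp_force: 0.0
```

Run:
```python
from plant import vision
import cv2
a=[vision.camera(n)["color"] for n in("top","side")]
cv2.imwrite("pics/a7.png",cv2.resize(cv2.hconcat([a[0][100:340,140:400],a[1][100:340,150:410]])[:,:,::-1],(800,369)))
```

```text
(no output)
```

View pics/a7.png

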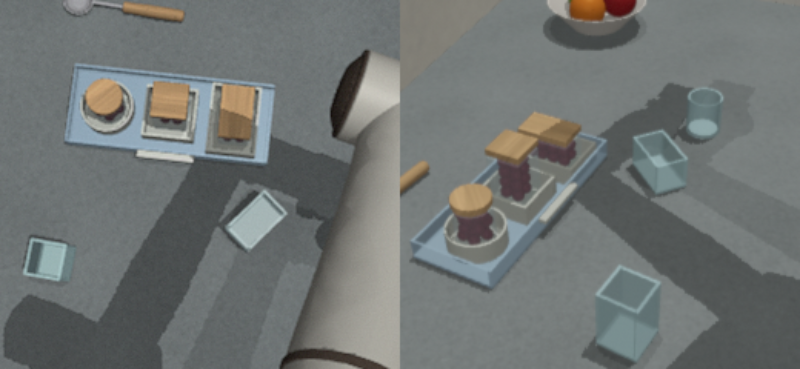

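All three stand upright in their own holders, with lids at top crop (105,98), (170,102) and (238,110). The empties are where they were, so I hand in.

```bash
python3 -c "
from plant import job;print(job.close_job())"
```

```text
the job is handed in; nothing more can be done
None
```

The square jar, round jar and oblong box each stand upright in the holder of their own shape, set down gently, the three empties look undisturbed, and I handed the job in at about 32 s on the robot's clock.

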